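# Spin down the wing nut of the bread slicing stop

## Robot

A 6-joint arm with a two-finger parallel gripper is mounted at the origin on the work surface. World frame = base frame: x ahead of the robot, y to its left, z up, the work surface at z = 0. Lengths are in m, angles in degrees, forces in N, time in s.
With the tool pointing down it reaches from about 0.25 to 0.725 m from the base axis. Payload 9.7 kg.
Tool frame: the origin (TCP) lies midway between the tips of the shut fingers; the grasp point (between the pads) lies 19 mm behind it; z points along the fingers, y is the line along which they close (so a half turn about z gives the same grasp; the last joint's range is limited). The gripper opens to 85 mm and grips with 20 to 120 N. Pads are 22 mm wide; open, the fingers measure 114 mm over their backs; the gripper's body (76 mm by 85 mm) begins 54 mm behind the grasp point. The pads swing forward as they close: fully open they stand 13 mm farther back than shut.
Start: joints at [70.588, 4.979, 10.078, 95.1, 0, 90], TCP at [0.183, 0.519, 0.231] pointing down, gripper open.
Joint ranges: [-179.16, 179.16], [-48.56, 103.87], [-65.8, 70.77], [-126.05, 130.52], [-82.76, 87.17], [-180, 180]. Speed limits (degrees/s): [127.2, 127.2, 147.25, 180, 180, 180].

## Interface

Orientations are given as [roll, pitch, yaw] about the fixed x, y, z axes, in that order (R = Rz(yaw) Ry(pitch) Rx(roll)).
In Python, from workcell import bot gives the robot as it stands.
- The arm moves only by the shell command python3 -m crank 'ROWS' [FORCE]. ROWS is JSON, a list of rows, each an object with "gripper": the finger opening in mm, from 0 to 85.4; "travel": the shift along the tool's x, y, z in mm, a list of three; "twist": the turn, a rotation vector about the tool's x, y, z in rad, a list of three. In form: [{"gripper": gripper, "travel": [tx, ty, tz], "twist": [rx, ry, rz]}, ...]. A call has 1 to 12 rows; each row shifts and turns the commanded pose from where the row before left it, along the tool's axes as they then stand; what a row does not reach is not made up. A row lasts 1/8 s, in which the tool goes at most 62.5 mm and 10.7 degrees, less where a joint would pass 70% of its speed; a pose out of reach is approached as far as the arm can. A call is refused whole if a number of a shift passes 62.5 or a number of a turn 0.188, either way. A call with a gripper value outside its range is refused whole. The fingers move at their own pace and stop on an object; FORCE is the grip in N (left out, the last holds). Time passes only in rows, so rows that do not move let the fingers close. It gives the time, the measured TCP pose, the force, the opening and the grip force at its end, in the units of the state.
- bot.get_obs(): the state, without advancing time (a new reading comes with each control period).
- bot.camera(name): name is "scene" or "side" or "wrist"; returns the picture (400x640x3 uint8, red, green, blue); there is no depth.
- bot.calibration(name): a dict with "vfov" (degrees; the focal length in pixels is half the picture's height over the tangent of half this angle, whatever the lens; pixels are square), "cx", "cy" (the principal point, pixels), "k1" (the pictures are not rectified: a ray, as slopes to the right and down, at radius r is drawn at 1 + k1 r^2 times it, then the intrinsics apply), "camera_from_world" (4x4, takes a point from world to camera coordinates). Camera axes: x right, y down, z forward; pixel columns grow to the right and rows downward; lengths in m; the calibration is good to about 2 mm. A picture is of the moment at which its call begins: read the wrist's pose just before it. calibration takes no time and is no camera call; for the wrist camera it gives the pose at the moment of the call.
- bot.job_done(): hands the job in; it is judged then, once.
The state is a dict: "time": time; "q": joint angles; "qd": joint speeds; "joint_efforts": joint torques, N m; "ee_pos": TCP position; "tcp_rot": TCP orientation; "wrist_force": force on the tool from outside, world axes, zero at the start; "torque": the same for the moment, N m; "opening": finger opening in m; "grasp_force": force on a finger pad.
Only numpy, scipy, OpenCV 4.12 (cv2) and the standard library are available. Lean on these libraries where they do the work, as an engineer would, in place of code of your own. Each camera call takes 0.05 s, during which the arm holds its last target. There are 200 camera calls.

## Task

The stop on the bread slicing board has come loose: spin its wing nut clockwise (seen from above) by pushing its wings round with a fingertip, stroke after stroke, until the nut is fully down and snug on the steel foot, then leave it. Only push the wings gently from the side; do not pinch or grip the nut, do not shove or lift the board, and leave the jars, the mug and the salt shaker alone.

Things in the scene. Friction and masses are not known exactly. Their poses are not given: they have to be found in the camera images.
- board: Loose wooden bread slicing board on rubber feet, 240 (x) by 400 mm (y), top face 24 mm above the counter, 2 to 3 kg; a sideways push of some 10 to 35 N slides it. Origin: centre of the underside, z up. Its -x edge has a rail up to 54 mm high; four knife-guide posts at x = +-85, y = -103 to -131 mm rise to 99 mm. Near its +y end sits the steel stop with the wing nut.
- stop_foot (a point): Point on the nut's axis on the top face of the stop's flat steel foot (90 mm along x, 82 along y, 4 thick), at x = 0, y = 125, z = 28 mm of the board; axes as the board's. The 8 mm threaded stud stands here, 34 mm high.
- stop_upright (a point): Middle of the top edge of the stop's upright steel plate (90 mm wide along the board's x, 4 mm thick), 66 mm above the counter, 36 mm in the board's -y from the nut's axis; its face is 34 mm from the axis, so a finger can hardly pass between nut and upright. The other three sides of the nut are free. Axes as the board's.
- wing_nut: The brass wing nut. Origin: on its axis at its underside; it rides down the coarse thread 6 mm a turn as the nut is turned clockwise, and rests on the foot (level with point stop_foot) when home. Its axes are the board's and do not turn with the wings. Hub 22 mm in diameter, 16 mm high.
- wings (a point): Point on the nut's axis, 18 mm above its underside, mid height of the wings; turns with the nut. Its x axis points along the two wings (one to +x, one to -x), z up. Each wing is an upright plate 5 mm thick reaching 32 mm from the axis, from 8 to 28 mm above the nut's underside (its rounded ear looks 32 mm high).
- nut_turn (a joint): Turn of the wing nut in rad, growing clockwise seen from above (tightening). 10.0 is the hard stop, where the nut sits snug on the foot; it starts between 0 and 3. Turning takes about 0.03 N m (1 to 2 N on a wing) and the nut stays where it is left.
- mason_jar: Glass jar with a steel lid, 84 mm in diameter, 150 mm high, standing beside the board's +y end; origin at the centre of its underside. Leave alone.
- mug: White mug, 80 mm in diameter, 90 mm high, beyond the board's +x edge; origin at the centre of its underside. Leave alone.
- honey_jar: Small amber jar with a steel lid, 60 mm in diameter, 70 mm high, beyond the board's +x edge; origin at the centre of its underside. Leave alone.
- salt_shaker: Dark wooden salt shaker, 42 mm in diameter, 68 mm high, standing on the board; origin at the centre of its underside. Leave alone.

How it is judged (in metres and radians):
At the end, for the whole second after the job is handed in: The wing nut is turned to within 0.4 rad of its hard stop (joint nut_turn above 9.6, its underside less than 1.2 mm above the steel foot) and at rest; the board lies flat within 30 mm of where it stood, and so does each bystander (value of joint nut_turn above 9.6 rad and z of wing_nut in the frame of stop_foot below 0.0012 m and velocity of joint nut_turn between -0.1 and 0.1 rad/s and linear speed of board below 0.01 m/s and distance of each of board, mason_jar, mug, honey_jar, salt_shaker from where it was at the start of the episode below 0.03 m and angle between board's own z axis and vertical below 0.03 rad); the robot touches nothing.
It fails at once if the nut is pinched or forced: the fingers press on it with more than 30 N (contact force between the fingers and wing_nut above 30 N).
It fails at once if the board is shoved more than 30 mm or lifted (distance of board from where it was at the start of the episode above 0.03 m).
It fails at once if the board is tipped or lifted off its feet (height (world z) of board above 0.008 m or angle between board's own z axis and vertical above 0.06 rad).
It fails at once if a jar, the mug or the salt shaker is knocked, carried or lifted (moved more than 30 mm) (distance of any of mason_jar, mug, honey_jar, salt_shaker from where it was at the start of the episode above 0.03 m).
It also fails if it takes over 61 s, if anything falls off the work surface, if the arm or the gripper's body presses on something with over 40 N, if the wrist force passes 120 N, or if a joint passes its speed limit or range.

## Working session

There is one attempt and no reset: what is moved stays moved. The work goes in short steps, Python scripts to look and compute and a shell command to move; the robot and the scene stay as the last step left them, time stands still between calls to the robot, and variables do not carry over. Pictures are saved under pics/ and viewed, at most 10 in all, crops included, and the job is handed in when it is done.

```bash
mkdir -p pics; ls
python3 - <<'E'
from workcell import bot
import cv2
print(bot.get_obs())
for n in("scene","side","wrist"):
    c=bot.calibration(n);print(n,c)
    cv2.imwrite(f"pics/{n}0.png",bot.camera(n)[:,:,::-1])
E
```

```text
pics
{'time': 0.0, 'q': array([ 7.05872928e+01,  5.01127187e+00,  1.00337405e+01,  9.50985307e+01,
       -1.36816208e-03,  8.99994662e+01]), 'qd': array([-0.02129147,  0.00094862,  0.02337366, -0.07762264, -0.06807918,
       -0.11477943]), 'joint_efforts': array([ 3.31284355e-03, -5.20388532e+01,  4.64803791e+01,  1.64631981e-02,
        7.87276804e-05, -2.84655670e-05]), 'ee_pos': array([0.18273503, 0.51851667, 0.23057502]), 'tcp_rot': array([-1.79923938e+02,  1.36745226e-03,  1.60587828e+02]), 'wrist_force': array([ 0.19464155, -0.28472916, -0.64125506]), 'torque': array([ 0.01430796,  0.02416993, -0.03684923]), 'grasp_force': 0.0, 'opening': 0.08515043909665189}
scene {'vfov': 55.96806059308379, 'cx': 316.65482343851005, 'cy': 197.55047045654644, 'k1': -0.05990238502192884, 'camera_from_world': array([[ 0.04477789,  0.99879156, -0.02025733, -0.06951891],
       [ 0.61593879, -0.04356727, -0.78658839, -0.29734022],
       [-0.7865204 ,  0.0227445 , -0.61714532,  1.33795464],
       [ 0.        ,  0.        ,  0.        ,  1.        ]])}
side {'vfov': 43.53027626713809, 'cx': 318.79161954180086, 'cy': 197.2079942721613, 'k1': -0.1506890357945588, 'camera_from_world': array([[-0.97034826, -0.24121903, -0.01541519,  0.61424077],
       [-0.10801907,  0.48981195, -0.86511047,  0.11358766],
       [ 0.21623166, -0.83779331, -0.50134443,  0.93641011],
       [ 0.        ,  0.        ,  0.        ,  1.        ]])}
wrist {'vfov': 69.64546191278167, 'cx': 315.90564715401433, 'cy': 197.40475673118723, 'k1': 0.0036351770100499408, 'camera_from_world': array([[ 3.31839561e-01,  9.43335375e-01, -9.35783321e-04,
        -5.49543525e-01],
       [ 8.97222400e-01, -3.15311609e-01,  3.09144874e-01,
        -3.91213172e-02],
       [ 2.91332233e-01, -1.03426105e-01, -9.51014496e-01,
         3.80764097e-01],
       [ 0.00000000e+00,  0.00000000e+00,  0.00000000e+00,
         1.00000000e+00]])}
```

View pics/scene0.png

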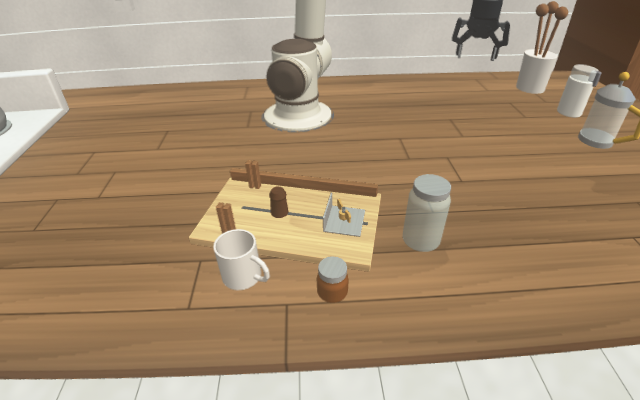

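View pics/wrist0.png

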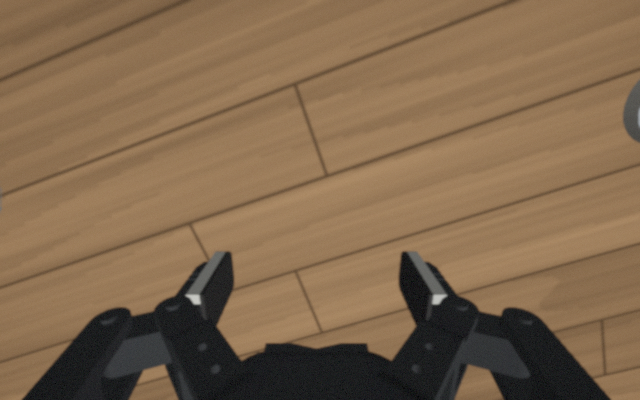

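View pics/side0.png

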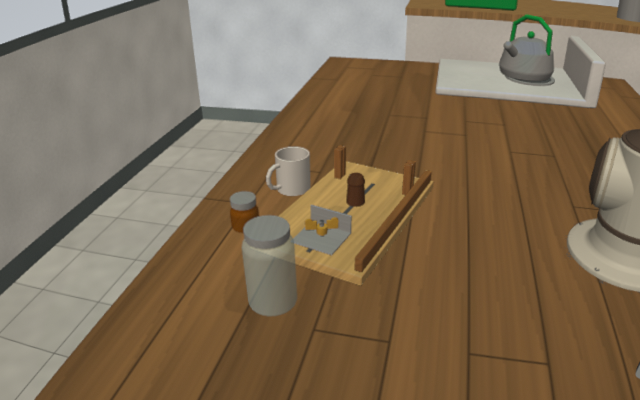

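Scene: board spans roughly (196,237) to (380,190), with the nut at about (344,212) and the mason jar at (428,212). Side: nut at about (322,228). I'll enlarge both for exact pixels.

Run:
```python
import cv2,numpy as np
a=cv2.imread("pics/scene0.png")[160:270,185:385]; b=cv2.imread("pics/side0.png")[150:290,220:440]
a=cv2.resize(a,None,fx=4,fy=2.72*4/2.72,interpolation=cv2.INTER_CUBIC)[:300+140]
cv2.imwrite("pics/a.png",a)
cv2.imwrite("pics/b.png",cv2.resize(b,None,fx=3.6,fy=3.6,interpolation=cv2.INTER_CUBIC))
```

```text
(no output)
```

View pics/a.png

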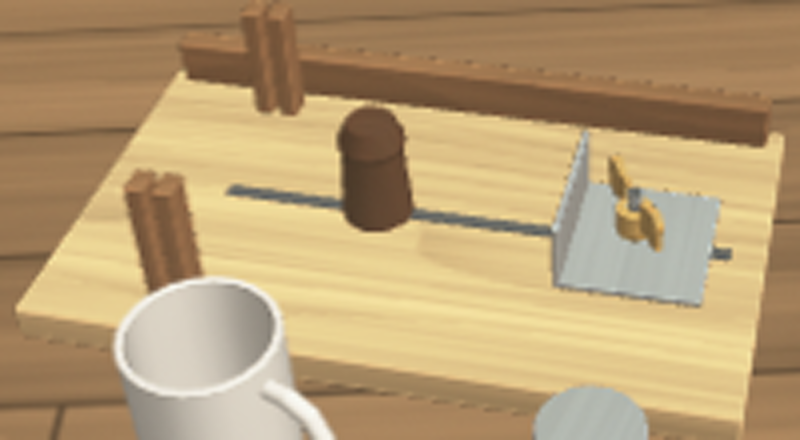

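View pics/b.png

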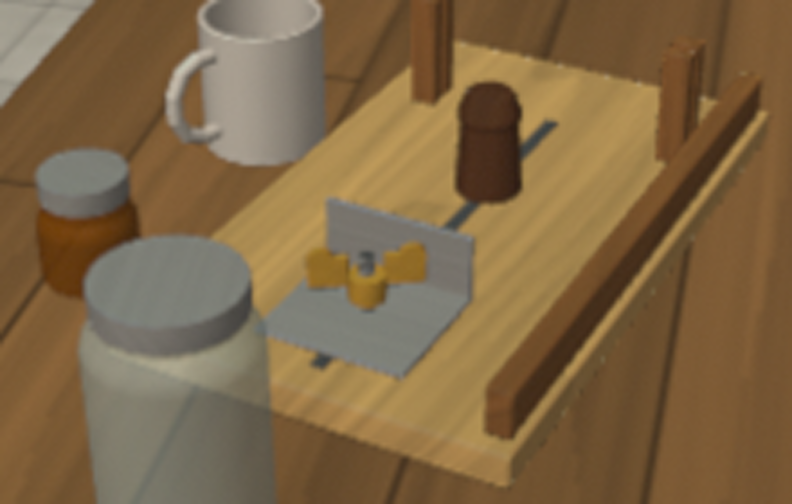

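```bash
cat > h.py <<'E'
import numpy as np,cv2
from workcell import bot
def K(c):
    f=200/np.tan(np.radians(c["vfov"]/2));return np.array([[f,0,c["cx"]],[0,f,c["cy"]],[0,0,1]])
def proj(c,P):
    T=c["camera_from_world"];r=cv2.Rodrigues(T[:3,:3])[0]
    return cv2.projectPoints(np.array(P,float).reshape(-1,1,3),r,T[:3,3],K(c),np.array([c["k1"],0,0,0.]))[0][:,0]
def B(p,P):
    c,s=np.cos(p[2]),np.sin(p[2]);P=np.atleast_2d(np.array(P,float))/1000
    return np.c_[p[0]+c*P[:,0]-s*P[:,1],p[1]+s*P[:,0]+c*P[:,1],P[:,2]]
def onplane(c,uv,z):
    n=cv2.undistortPoints(np.array([[uv]],float),K(c),np.array([c["k1"],0,0,0.]))[0,0]
    R,t=c["camera_from_world"][:3,:3],c["camera_from_world"][:3,3]
    o=-R.T@t;d=R.T@np.r_[n,1];return o+d*(z-o[2])/d[2]
E
python3 - <<'E'
from h import *
from scipy.optimize import least_squares as LS
S,D=bot.calibration("scene"),bot.calibration("side")
a=lambda u:np.array(u)/4.+[185,160]
b=lambda u:np.array(u)/3.6+[220,150]
so=[(120,-200,24),(120,200,24),(-120,200,24),(45,169,28),(-45,169,28),(-45,89,66),(45,89,66),(0,125,62)]
su=a([(20,312),(742,425),(782,136),(702,303),(720,198),(588,133),(555,230),(635,190)])
do=[(-120,200,24),(-120,-200,24),(-45,169,28),(45,169,28),(45,89,66),(-45,89,66),(0,125,62)]
du=b([(510,460),(768,113),(402,374),(265,325),(328,198),(473,238),(366,255)])
f=lambda p:np.r_[(proj(S,B(p,so))-su).ravel(),(proj(D,B(p,do))-du).ravel()]
r=LS(f,[.5,0,0]);p=r.x;print("board",p,np.degrees(p[2]));print(r.fun.reshape(-1,2).round(1).tolist())
wu=a([(618,175),(652,228)]);wd=b([(408,262),(322,268)])
def W(q):
    ph,z,rr=q;o=[(s*rr*np.cos(ph),125+s*rr*np.sin(ph),28+z+18) for s in(-1,1)];return o
g=lambda q:np.r_[(proj(S,B(p,W(q)))-wu).ravel(),(proj(D,B(p,W(q)))-wd).ravel()]
for ph in(-.3,.5):
    r=LS(g,[ph,6,22]);print("wing rel board rad",r.x,r.cost,r.fun.round(1))
print("nut axis",B(p,[0,125,28]))
for n,uv,z in(("mason",(431,186),.15),("honey",(333,268),.07),("mug",(236,243),.09),("salt",(278,190),.068)): print(n,onplane(S,uv,z))
print("mason side",onplane(D,b((168,283)),.15))
E
```

```text
board [ 0.5696357  -0.01767818 -0.26171784] -14.995327896142983
[[-2.5, -1.8], [0.1, -2.5], [0.3, -2.1], [-0.5, -1.2], [-0.1, -1.3], [-0.8, -2.0], [-0.4, -1.0], [-0.2, -0.8], [-0.3, 0.2], [-0.3, -0.7], [-0.4, 0.6], [-4.2, 1.1], [-1.2, 0.0], [-0.6, 0.1], [-0.6, 0.3]]
wing rel board rad [ 0.58003705  8.69033555 23.23008514] 1.9564006164347674 [-0.3 -0.6 -0.2 -1.4 -0.1  1.  -0.5  0.6]
wing rel board rad [ 0.58003703  8.69033608 23.23008515] 1.9564006164345122 [-0.3 -0.6 -0.2 -1.4 -0.1  1.  -0.5  0.6]
nut axis [[0.60197823 0.10306518 0.028     ]]
mason [0.65642897 0.26809701 0.15      ]
honey [0.78379535 0.06550439 0.07      ]
mug [ 0.72870362 -0.11340989  0.09      ]
salt [ 0.53814315 -0.04283725  0.068     ]
mason side [0.64531801 0.27424345 0.15      ]
```

Board and nut are located: axis at about (0.602, 0.103), nut about 8.7 mm up, wings about 18° from world x. I'll work out the approach next, with the shut fingers and tool x pointing inward along the wing, so the camera looks over the nut.

```bash
cat >> h.py <<'E'
N=np.array([.602,.103])
def go(w,a,b,z,N=None):
    """tool-frame travel (mm) and twist (rad about z) from here to wing-frame (a,b) mm at wing world angle w deg, yaw=w+180"""
    N=globals()["N"] if N is None else np.array(N)
    o=bot.get_obs();p=o["ee_pos"];y=np.radians(o["tcp_rot"][2]);W=np.radians(w)
    t=N+np.array([a*np.cos(W)-b*np.sin(W),a*np.sin(W)+b*np.cos(W)])/1000
    d=np.r_[t,z]-p;tr=1000*np.array([np.cos(y)*d[0]+np.sin(y)*d[1],np.sin(y)*d[0]-np.cos(y)*d[1],-d[2]])
    dy=(np.degrees(y)-(w+180)+180)%360-180
    print("t",o["time"],"F",o["wrist_force"].round(1),"travel",tr.round(1),"twist",np.radians(dy).round(3),"rot",o["tcp_rot"].round(1),"q6",o["q"][5].round(1))
def here(N=None):
    N=globals()["N"] if N is None else np.array(N)
    o=bot.get_obs();p=o["ee_pos"];y=np.radians(o["tcp_rot"][2]);d=1000*(p[:2]-N)
    r=np.array([np.cos(y)*d[0]+np.sin(y)*d[1],np.sin(y)*d[0]-np.cos(y)*d[1]])
    print("t",o["time"],"a",(-r[0]).round(1),"b",r[1].round(1),"z",p[2].round(4),"w",(o["tcp_rot"][2]-180).round(1),"F",o["wrist_force"].round(1),"q6",o["q"][5].round(1))
E
python3 -c "
from h import *
go(18.2,24,28,.14)"
```

```text
t 0.15 F [-1.  -0.1  1.1] travel [-535.5 -215.8   90.8] twist -0.656 rot [-179.9    0.   160.6] q6 90.0
```

```bash
python3 -m crank '[{"gripper":0,"travel":[-44.6,-18,7.6],"twist":[0,0,0]},{"gripper":0,"travel":[-44.6,-18,7.6],"twist":[0,0,0]},{"gripper":0,"travel":[-44.6,-18,7.6],"twist":[0,0,0]},{"gripper":0,"travel":[-44.6,-18,7.6],"twist":[0,0,0]},{"gripper":0,"travel":[-44.6,-18,7.6],"twist":[0,0,0]},{"gripper":0,"travel":[-44.6,-18,7.6],"twist":[0,0,0]},{"gripper":0,"travel":[-44.6,-18,7.6],"twist":[0,0,0]},{"gripper":0,"travel":[-44.6,-18,7.6],"twist":[0,0,0]},{"gripper":0,"travel":[-44.6,-18,7.6],"twist":[0,0,0]},{"gripper":0,"travel":[-44.6,-18,7.6],"twist":[0,0,0]},{"gripper":0,"travel":[-44.6,-18,7.6],"twist":[0,0,0]},{"gripper":0,"travel":[-44.6,-18,7.6],"twist":[0,0,0]}]' 20
python3 -m crank '[{"gripper":0,"travel":[0,0,0],"twist":[0,0,-0.164]},{"gripper":0,"travel":[0,0,0],"twist":[0,0,-0.164]},{"gripper":0,"travel":[0,0,0],"twist":[0,0,-0.164]},{"gripper":0,"travel":[0,0,0],"twist":[0,0,-0.164]},{"gripper":0,"travel":[0,0,0],"twist":[0,0,0]}]'
python3 -c "
from h import *
go(18.2,24,28,.14);here()
c=bot.calibration('wrist');i=bot.camera('wrist')
print(proj(c,[[.602,.103,.062],[.602,.103,.028]]))
cv2.imwrite('pics/w1.png',i[:,:,::-1])"
```

```text
time: 1.65
ee_pos: [0.6167, 0.1359, 0.1395]
tcp_rot: [-180.0, -0.0, 160.6]
wrist_force: [0.5, -0.2, -0.4]
opening: 0.0001
grasp_force: 0.0
time: 2.28
ee_pos: [0.6157, 0.1371, 0.1397]
tcp_rot: [180.0, -0.0, -161.9]
wrist_force: [0.4, 0.1, -0.0]
opening: 0.0
grasp_force: 0.0
t 2.275 F [ 0.4  0.1 -0. ] travel [-0.4 -0.1 -0.3] twist -0.002 rot [ 180.    -0.  -161.9] q6 -5.6
t 2.275 a 23.6 b 28.2 z 0.1397 w -341.9 F [ 0.4  0.1 -0. ] q6 -5.6
[[279.20614242 179.65027411]
 [283.74132398 170.24085901]]
```

View pics/w1.png

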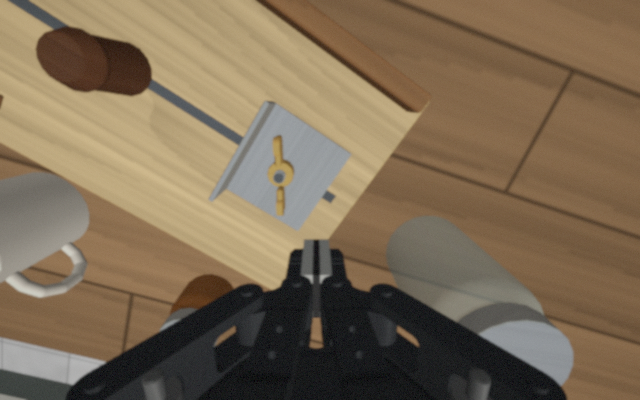

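The nut's stud is at (279,177), predicted (279,180), so the pose is good. The wings run along the image's vertical, parallel to tool x. The shut tips are at (317,245), beside the free side. Now descending, then the first stroke.

```bash
python3 -m crank '[{"gripper":0,"travel":[-2.5,0,25],"twist":[0,0,0]},{"gripper":0,"travel":[0,0,25],"twist":[0,0,0]},{"gripper":0,"travel":[0,0,25],"twist":[0,0,0]},{"gripper":0,"travel":[0,0,22],"twist":[0,0,0]},{"gripper":0,"travel":[0,0,0],"twist":[0,0,0]},{"gripper":0,"travel":[0,-4,0],"twist":[0,0,0]},{"gripper":0,"travel":[0,-4,0],"twist":[0,0,0]},{"gripper":0,"travel":[0,-4,0],"twist":[0,0,0]},{"gripper":0,"travel":[0,0,0],"twist":[0,0,0]}]'
python3 -c "
from h import *
here()"
```

```text
time: 3.45
ee_pos: [0.6222, 0.1261, 0.0435]
tcp_rot: [-180.0, 0.0, -161.9]
wrist_force: [0.9, -0.2, -0.1]
opening: 0.0001
grasp_force: 0.0
t 3.45 a 26.4 b 15.7 z 0.0435 w -341.9 F [ 0.9 -0.2 -0.1] q6 -6.7
```

```bash
python3 -m crank '[{"gripper":0,"travel":[-2.2,-4.6,0],"twist":[0,0,0.17]},{"gripper":0,"travel":[-2.2,-4.6,0],"twist":[0,0,0.17]},{"gripper":0,"travel":[-2.2,-4.6,0],"twist":[0,0,0.17]},{"gripper":0,"travel":[-2.2,-4.6,0],"twist":[0,0,0.17]},{"gripper":0,"travel":[0,0,0],"twist":[0,0,0]}]'
python3 -c "
from h import *
here()
i=bot.camera('wrist')
cv2.imwrite('pics/w2.png',i[:,:,::-1])"
```

```text
time: 4.08
ee_pos: [0.6317, 0.1089, 0.0432]
tcp_rot: [180.0, 0.0, 159.3]
wrist_force: [0.7, -0.3, 1.0]
opening: -0.0
grasp_force: 0.0
t 4.075 a 25.7 b 16.0 z 0.0432 w -20.7 F [ 0.7 -0.3  1. ] q6 30.5
```

View pics/w2.png

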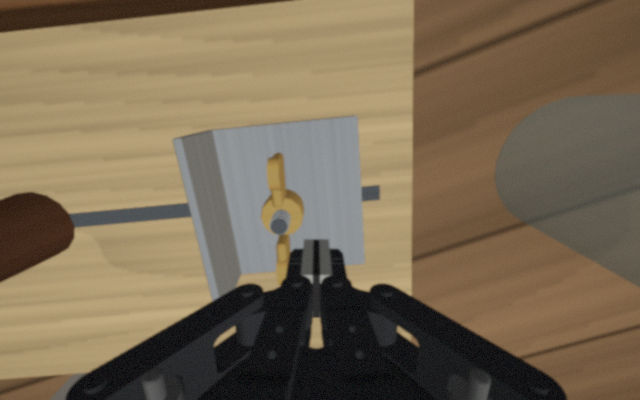

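Wing follows the finger: hub at (281,213), lower wing touching the tips' left face at (285,265). Finishing the stroke, backing off and lifting.

```bash
python3 -m crank '[{"gripper":0,"travel":[-2.2,-4.6,0],"twist":[0,0,0.17]},{"gripper":0,"travel":[-2.2,-4.6,0],"twist":[0,0,0.17]},{"gripper":0,"travel":[-2.2,-4.6,0],"twist":[0,0,0.17]},{"gripper":0,"travel":[-2.2,-4.6,0],"twist":[0,0,0.17]},{"gripper":0,"travel":[0,0,0],"twist":[0,0,0]}]'
python3 -c "
from h import *
here()"
python3 -m crank '[{"gripper":0,"travel":[0,6,0],"twist":[0,0,0]},{"gripper":0,"travel":[0,0,-30],"twist":[0,0,0]},{"gripper":0,"travel":[0,0,-30],"twist":[0,0,0]},{"gripper":0,"travel":[0,0,0],"twist":[0,0,0]}]'
python3 -c "
from h import *
here();go(122,26,28,.1)"
```

```text
time: 4.75
ee_pos: [0.6281, 0.0892, 0.0432]
tcp_rot: [-180.0, 0.0, 120.5]
wrist_force: [-0.0, 0.2, -0.0]
opening: -0.0001
grasp_force: 0.0
t 4.75 a 25.1 b 15.5 z 0.0432 w -59.5 F [-0.   0.2 -0. ] q6 67.6
time: 5.25
ee_pos: [0.635, 0.0929, 0.1059]
tcp_rot: [179.8, 0.1, 120.5]
wrist_force: [-0.3, -0.2, -0.6]
opening: -0.0
grasp_force: 0.0
t 5.25 a 25.4 b 23.3 z 0.1059 w -59.5 F [-0.3 -0.2 -0.6] q6 67.8
t 5.25 F [-0.3 -0.2 -0.6] travel [ 50.7 -52.    5.9] twist 3.115 rot [1.798e+02 1.000e-01 1.205e+02] q6 67.8
```

```bash
python3 -m crank '[{"gripper":0,"travel":[25,-26,0],"twist":[0,0,0]},{"gripper":0,"travel":[25,-26,0],"twist":[0,0,0]},{"gripper":0,"travel":[0,0,0],"twist":[0,0,-0.185]},{"gripper":0,"travel":[0,0,0],"twist":[0,0,-0.185]},{"gripper":0,"travel":[0,0,0],"twist":[0,0,-0.185]},{"gripper":0,"travel":[0,0,0],"twist":[0,0,-0.185]},{"gripper":0,"travel":[0,0,0],"twist":[0,0,-0.185]},{"gripper":0,"travel":[0,0,0],"twist":[0,0,-0.185]},{"gripper":0,"travel":[0,0,0],"twist":[0,0,-0.185]},{"gripper":0,"travel":[0,0,0],"twist":[0,0,-0.185]},{"gripper":0,"travel":[0,0,0],"twist":[0,0,-0.185]}]'
python3 -m crank '[{"gripper":0,"travel":[0,0,0],"twist":[0,0,-0.185]},{"gripper":0,"travel":[0,0,0],"twist":[0,0,-0.185]},{"gripper":0,"travel":[0,0,0],"twist":[0,0,-0.185]},{"gripper":0,"travel":[0,0,0],"twist":[0,0,-0.185]},{"gripper":0,"travel":[0,0,0],"twist":[0,0,-0.185]},{"gripper":0,"travel":[0,0,0],"twist":[0,0,-0.185]},{"gripper":0,"travel":[0,0,0],"twist":[0,0,-0.185]},{"gripper":0,"travel":[0,0,0],"twist":[0,0,-0.185]},{"gripper":0,"travel":[0,0,0],"twist":[0,0,0]}]'
python3 -c "
from h import *
here();go(122,26,28,.043)
i=bot.camera('wrist')
cv2.imwrite('pics/w3.png',i[:,:,::-1])"
```

```text
time: 6.62
ee_pos: [0.5631, 0.1095, 0.1021]
tcp_rot: [180.0, -0.1, -143.8]
wrist_force: [0.0, 0.1, -0.0]
opening: 0.0002
grasp_force: 0.0
time: 7.75
ee_pos: [0.5631, 0.1095, 0.1023]
tcp_rot: [179.9, 0.0, -59.5]
wrist_force: [0.5, 0.6, 0.3]
opening: 0.0004
grasp_force: 0.0
t 7.75 a 25.3 b 30.2 z 0.1023 w -239.5 F [0.5 0.6 0.3] q6 -109.5
t 7.75 F [0.5 0.6 0.3] travel [ 0.1 -1.5 59.3] twist -0.026 rot [179.9   0.  -59.5] q6 -109.5
```

View pics/w3.png

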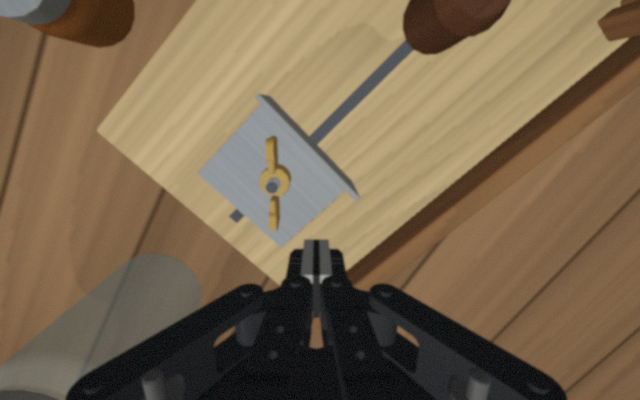

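Wings are vertical in the image again (272,150)–(275,225), and the finger is clear of the upright. Second stroke.

```bash
python3 -m crank '[{"gripper":0,"travel":[0,0,20],"twist":[0,0,0]},{"gripper":0,"travel":[0,0,20],"twist":[0,0,0]},{"gripper":0,"travel":[0,0,19],"twist":[0,0,0]},{"gripper":0,"travel":[0,-5,0],"twist":[0,0,0]},{"gripper":0,"travel":[0,-5,0],"twist":[0,0,0]},{"gripper":0,"travel":[0,-5,0],"twist":[0,0,0]},{"gripper":0,"travel":[0,0,0],"twist":[0,0,0]}]'
python3 -c "
from h import *
here()"
python3 -m crank '[{"gripper":0,"travel":[-2.2,-4.6,0],"twist":[0,0,0.17]},{"gripper":0,"travel":[-2.2,-4.6,0],"twist":[0,0,0.17]},{"gripper":0,"travel":[-2.2,-4.6,0],"twist":[0,0,0.17]},{"gripper":0,"travel":[-2.2,-4.6,0],"twist":[0,0,0.17]},{"gripper":0,"travel":[-2.2,-4.6,0],"twist":[0,0,0.17]},{"gripper":0,"travel":[-2.2,-4.6,0],"twist":[0,0,0.17]},{"gripper":0,"travel":[-2.2,-4.6,0],"twist":[0,0,0.17]},{"gripper":0,"travel":[-2.2,-4.6,0],"twist":[0,0,0.17]},{"gripper":0,"travel":[-2.2,-4.6,0],"twist":[0,0,0.17]},{"gripper":0,"travel":[0,0,0],"twist":[0,0,0]}]'
python3 -c "
from h import *
here()"
```

```text
time: 8.68
ee_pos: [0.5768, 0.1172, 0.0446]
tcp_rot: [-180.0, -0.0, -59.5]
wrist_force: [0.4, -0.1, 0.1]
opening: 0.0
grasp_force: 0.0
t 8.675 a 25.0 b 14.5 z 0.0446 w -239.5 F [ 0.4 -0.1  0.1] q6 -109.0
time: 9.93
ee_pos: [0.6162, 0.129, 0.0442]
tcp_rot: [-180.0, 0.0, -147.2]
wrist_force: [0.2, -0.1, -0.2]
opening: -0.0
grasp_force: 0.0
t 9.925 a 26.1 b 14.2 z 0.0442 w -327.2 F [ 0.2 -0.1 -0.2] q6 -21.0
```

```bash
python3 -m crank '[{"gripper":0,"travel":[-2.2,-4.6,1],"twist":[0,0,0.17]},{"gripper":0,"travel":[-2.2,-4.6,1],"twist":[0,0,0.17]},{"gripper":0,"travel":[-2.2,-4.6,0],"twist":[0,0,0.17]},{"gripper":0,"travel":[-2.2,-4.6,0],"twist":[0,0,0.17]},{"gripper":0,"travel":[-2.2,-4.6,0],"twist":[0,0,0.17]},{"gripper":0,"travel":[-2.2,-4.6,0],"twist":[0,0,0.17]},{"gripper":0,"travel":[-2.2,-4.6,0],"twist":[0,0,0.17]},{"gripper":0,"travel":[-2.2,-4.6,0],"twist":[0,0,0.17]},{"gripper":0,"travel":[-2.2,-4.6,0],"twist":[0,0,0.17]},{"gripper":0,"travel":[0,0,0],"twist":[0,0,0]}]'
python3 -c "
from h import *
here()"
python3 -m crank '[{"gripper":0,"travel":[0,6,0],"twist":[0,0,0]},{"gripper":0,"travel":[0,0,-30],"twist":[0,0,0]},{"gripper":0,"travel":[0,0,-30],"twist":[0,0,0]},{"gripper":0,"travel":[0,0,0],"twist":[0,0,0]}]'
python3 -c "
from h import *
here();go(120.5,26,29,.104)"
```

```text
time: 11.18
ee_pos: [0.6298, 0.0897, 0.0424]
tcp_rot: [180.0, 0.0, 125.4]
wrist_force: [-0.5, 0.1, -0.4]
opening: 0.0003
grasp_force: 0.0
t 11.175 a 26.9 b 15.0 z 0.0424 w -54.6 F [-0.5  0.1 -0.4] q6 62.7
time: 11.68
ee_pos: [0.6363, 0.0939, 0.105]
tcp_rot: [179.8, 0.1, 125.4]
wrist_force: [0.2, -0.8, -0.0]
opening: 0.0
grasp_force: 0.0
t 11.675 a 27.2 b 22.7 z 0.105 w -54.6 F [ 0.2 -0.8 -0. ] q6 63.0
t 11.675 F [ 0.2 -0.8 -0. ] travel [ 55.6 -49.4   1. ] twist -3.057 rot [1.798e+02 1.000e-01 1.254e+02] q6 63.0
```

```bash
python3 -m crank '[{"gripper":0,"travel":[26.5,-26,0],"twist":[0,0,0]},{"gripper":0,"travel":[26.5,-26,0],"twist":[0,0,0]},{"gripper":0,"travel":[0,0,0],"twist":[0,0,-0.185]},{"gripper":0,"travel":[0,0,0],"twist":[0,0,-0.185]},{"gripper":0,"travel":[0,0,0],"twist":[0,0,-0.185]},{"gripper":0,"travel":[0,0,0],"twist":[0,0,-0.185]},{"gripper":0,"travel":[0,0,0],"twist":[0,0,-0.185]},{"gripper":0,"travel":[0,0,0],"twist":[0,0,-0.185]},{"gripper":0,"travel":[0,0,0],"twist":[0,0,-0.185]},{"gripper":0,"travel":[0,0,0],"twist":[0,0,-0.185]},{"gripper":0,"travel":[0,0,0],"twist":[0,0,-0.185]}]'
python3 -m crank '[{"gripper":0,"travel":[0,0,0],"twist":[0,0,-0.185]},{"gripper":0,"travel":[0,0,0],"twist":[0,0,-0.185]},{"gripper":0,"travel":[0,0,0],"twist":[0,0,-0.185]},{"gripper":0,"travel":[0,0,0],"twist":[0,0,-0.185]},{"gripper":0,"travel":[0,0,0],"twist":[0,0,-0.185]},{"gripper":0,"travel":[0,0,0],"twist":[0,0,-0.185]},{"gripper":0,"travel":[0,0,0],"twist":[0,0,-0.185]},{"gripper":0,"travel":[0,0,0],"twist":[0,0,-0.185]},{"gripper":0,"travel":[0,0,0],"twist":[0,0,0]}]'
python3 -c "
from h import *
here();go(125,26,28,.042)
i=bot.camera('wrist')
cv2.imwrite('pics/w4.png',i[:,:,::-1])"
```

```text
time: 13.05
ee_pos: [0.5615, 0.107, 0.1011]
tcp_rot: [180.0, -0.1, -138.9]
wrist_force: [0.2, 0.4, -0.2]
opening: 0.0001
grasp_force: 0.0
time: 14.18
ee_pos: [0.5615, 0.1069, 0.1013]
tcp_rot: [179.9, 0.0, -54.6]
wrist_force: [0.6, -0.4, -0.2]
opening: 0.0002
grasp_force: 0.0
t 14.175 a 26.6 b 30.7 z 0.1013 w -234.6 F [ 0.6 -0.4 -0.2] q6 -114.6
t 14.175 F [ 0.6 -0.4 -0.2] travel [ 0.5 -2.9 59.3] twist 0.007 rot [179.9   0.  -54.6] q6 -114.6
```

View pics/w4.png

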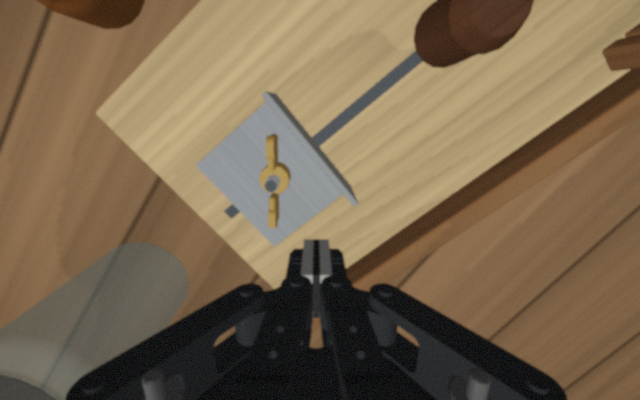

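Wings again aligned at (272,140)–(272,225), nothing displaced. Third stroke.

```bash
python3 -m crank '[{"gripper":0,"travel":[0,0,20],"twist":[0,0,0]},{"gripper":0,"travel":[0,0,20],"twist":[0,0,0]},{"gripper":0,"travel":[0,0,19.5],"twist":[0,0,0]},{"gripper":0,"travel":[0,-5,1],"twist":[0,0,0]},{"gripper":0,"travel":[0,-5,0],"twist":[0,0,0]},{"gripper":0,"travel":[0,-5,0],"twist":[0,0,0]},{"gripper":0,"travel":[0,0,0],"twist":[0,0,0]}]'
python3 -c "
from h import *
here()"
python3 -m crank '[{"gripper":0,"travel":[-2.2,-4.6,0],"twist":[0,0,0.17]},{"gripper":0,"travel":[-2.2,-4.6,0],"twist":[0,0,0.17]},{"gripper":0,"travel":[-2.2,-4.6,0],"twist":[0,0,0.17]},{"gripper":0,"travel":[-2.2,-4.6,0],"twist":[0,0,0.17]},{"gripper":0,"travel":[-2.2,-4.6,0],"twist":[0,0,0.17]},{"gripper":0,"travel":[-2.2,-4.6,0],"twist":[0,0,0.17]},{"gripper":0,"travel":[-2.2,-4.6,0],"twist":[0,0,0.17]},{"gripper":0,"travel":[-2.2,-4.6,0],"twist":[0,0,0.17]},{"gripper":0,"travel":[-2.2,-4.6,0],"twist":[0,0,0.17]},{"gripper":0,"travel":[-2.2,-4.6,0],"twist":[0,0,0.17]},{"gripper":0,"travel":[-2.2,-4.6,0],"twist":[0,0,0.17]},{"gripper":0,"travel":[-2.2,-4.6,0],"twist":[0,0,0.17]}]'
python3 -m crank '[{"gripper":0,"travel":[-2.2,-4.6,0],"twist":[0,0,0.17]},{"gripper":0,"travel":[0,0,0],"twist":[0,0,0]}]'
python3 -c "
from h import *
here()
S=bot.calibration('scene');i=bot.camera('scene');j=bot.camera('side')
k=np.hstack([cv2.resize(i[180:260,300:380],(400,400),interpolation=2),cv2.resize(j[190:270,285:365],(400,400),interpolation=2)])
cv2.imwrite('pics/s5.png',k[:,:,::-1])"
```

```text
time: 15.1
ee_pos: [0.5745, 0.1157, 0.0421]
tcp_rot: [-180.0, -0.0, -54.7]
wrist_force: [0.8, -0.9, -0.7]
opening: -0.0001
grasp_force: 0.0
t 15.1 a 26.3 b 15.0 z 0.0421 w -234.7 F [ 0.8 -0.9 -0.7] q6 -113.9
time: 16.6
ee_pos: [0.6251, 0.1222, 0.0419]
tcp_rot: [180.0, 0.0, -171.9]
wrist_force: [0.4, 2.6, -0.6]
opening: -0.0
grasp_force: 0.6
time: 16.85
ee_pos: [0.6278, 0.1176, 0.0418]
tcp_rot: [180.0, 0.0, 178.7]
wrist_force: [-0.5, -0.4, 0.6]
opening: 0.0001
grasp_force: 0.0
t 16.85 a 25.5 b 15.1 z 0.0418 w -1.3 F [-0.5 -0.4  0.6] q6 11.9
```

```bash
python3 -m crank '[{"gripper":0,"travel":[-1.1,-2.2,0],"twist":[0,0,0.08]},{"gripper":0,"travel":[-1.1,-2.2,0],"twist":[0,0,0.08]},{"gripper":0,"travel":[-1.1,-2.2,0],"twist":[0,0,0.08]},{"gripper":0,"travel":[-1.1,-2.2,0],"twist":[0,0,0.08]}]'
python3 -m crank '[{"gripper":0,"travel":[-1.1,-2.2,0],"twist":[0,0,0.08]},{"gripper":0,"travel":[-1.1,-2.2,0],"twist":[0,0,0.08]}]'
python3 -m crank '[{"gripper":0,"travel":[-1.1,-2.2,0],"twist":[0,0,0.08]},{"gripper":0,"travel":[-1.1,-2.2,0],"twist":[0,0,0.08]}]'
python3 -c "
from h import *
here()"
```

```text
time: 17.45
ee_pos: [0.6308, 0.1087, 0.0418]
tcp_rot: [180.0, 0.0, 160.4]
wrist_force: [1.4, 0.7, 0.2]
opening: 0.0001
grasp_force: 0.5
time: 17.7
ee_pos: [0.6312, 0.1037, 0.0418]
tcp_rot: [180.0, 0.0, 151.3]
wrist_force: [1.6, 1.4, -0.4]
opening: -0.0001
grasp_force: 0.7
time: 17.95
ee_pos: [0.6308, 0.0989, 0.0418]
tcp_rot: [180.0, 0.0, 142.1]
wrist_force: [2.6, 0.6, -2.0]
opening: 0.0003
grasp_force: 0.8
t 17.95 a 25.3 b 14.5 z 0.0418 w -37.9 F [ 2.6  0.6 -2. ] q6 46.8
```

View pics/s5.png

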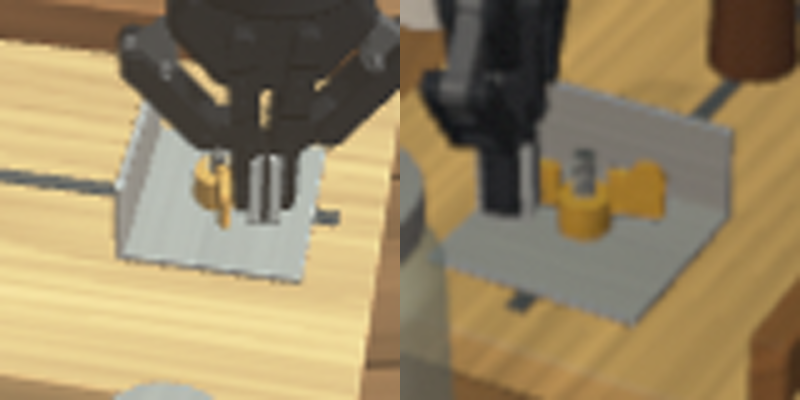

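The views (taken at w≈0) show the finger pushing on the front wing and the nut a few mm above the foot. I've since moved on to w≈-38; finishing this stroke.

```bash
python3 -m crank '[{"gripper":0,"travel":[-1.1,-2.2,0],"twist":[0,0,0.08]},{"gripper":0,"travel":[-1.1,-2.2,0],"twist":[0,0,0.08]}]'
python3 -m crank '[{"gripper":0,"travel":[-1.1,-2.2,0],"twist":[0,0,0.08]},{"gripper":0,"travel":[-1.1,-2.2,0],"twist":[0,0,0.08]},{"gripper":0,"travel":[0,0,0],"twist":[0,0,0]}]'
python3 -c "
from h import *
here()"
python3 -m crank '[{"gripper":0,"travel":[0,6,0],"twist":[0,0,0]},{"gripper":0,"travel":[0,0,-30],"twist":[0,0,0]},{"gripper":0,"travel":[0,0,-30],"twist":[0,0,0]},{"gripper":0,"travel":[0,0,0],"twist":[0,0,0]}]'
python3 -c "
from h import *
here()"
```

```text
time: 18.2
ee_pos: [0.6297, 0.0941, 0.0417]
tcp_rot: [180.0, 0.0, 132.9]
wrist_force: [4.0, 3.8, -2.1]
opening: 0.0002
grasp_force: 2.5
time: 18.58
ee_pos: [0.6291, 0.0909, 0.042]
tcp_rot: [179.7, -0.0, 123.9]
wrist_force: [8.1, 7.5, -3.3]
opening: 0.0
grasp_force: 5.5
t 18.575 a 25.1 b 15.8 z 0.042 w -56.1 F [ 8.1  7.5 -3.3] q6 64.3
time: 19.08
ee_pos: [0.6338, 0.0928, 0.1045]
tcp_rot: [179.8, 0.1, 123.8]
wrist_force: [-0.1, 0.2, -1.1]
opening: -0.0
grasp_force: 0.0
t 19.075 a 26.1 b 20.7 z 0.1045 w -56.2 F [-0.1  0.2 -1.1] q6 64.5
```

Force built to 11 N along the wing's normal. Either the nut is home or something touched. I'll test by pushing the other wing gently from the free side.

```bash
python3 -m crank '[{"gripper":0,"travel":[26,-25,0],"twist":[0,0,0]},{"gripper":0,"travel":[26,-25,0],"twist":[0,0,0]},{"gripper":0,"travel":[0,0,0],"twist":[0,0,-0.185]},{"gripper":0,"travel":[0,0,0],"twist":[0,0,-0.185]},{"gripper":0,"travel":[0,0,0],"twist":[0,0,-0.185]},{"gripper":0,"travel":[0,0,0],"twist":[0,0,-0.185]},{"gripper":0,"travel":[0,0,0],"twist":[0,0,-0.185]},{"gripper":0,"travel":[0,0,0],"twist":[0,0,-0.185]},{"gripper":0,"travel":[0,0,0],"twist":[0,0,-0.185]},{"gripper":0,"travel":[0,0,0],"twist":[0,0,-0.185]},{"gripper":0,"travel":[0,0,0],"twist":[0,0,-0.185]}]'
python3 -m crank '[{"gripper":0,"travel":[0,0,0],"twist":[0,0,-0.185]},{"gripper":0,"travel":[0,0,0],"twist":[0,0,-0.185]},{"gripper":0,"travel":[0,0,0],"twist":[0,0,-0.185]},{"gripper":0,"travel":[0,0,0],"twist":[0,0,-0.185]},{"gripper":0,"travel":[0,0,0],"twist":[0,0,-0.185]},{"gripper":0,"travel":[0,0,0],"twist":[0,0,-0.185]},{"gripper":0,"travel":[0,0,0],"twist":[0,0,-0.185]},{"gripper":0,"travel":[0,0,0],"twist":[0,0,-0.185]},{"gripper":0,"travel":[0,0,0],"twist":[0,0,0]}]'
cat > fit.py <<'E'
from h import *
from scipy.optimize import minimize
pb=[.5696,-.0177,-.2617]
def mask(im):
    h=cv2.cvtColor(im,cv2.COLOR_BGR2HSV);return ((h[...,0]>12)&(h[...,0]<26)&(h[...,1]>165)&(h[...,2]>90)).astype(np.uint8)
def fitW(im):
    c=bot.calibration("wrist")
    return im,c
c=bot.calibration("wrist");im=bot.camera("wrist")[:,:,::-1].copy();cv2.imwrite("pics/w6.png",im)
u=proj(c,[[.602,.103,.040],[.602,.103,.062]]);print("axis px",u.round(1).tolist())
for n in("pics/w4.png","pics/w6.png"):
    m=mask(cv2.imread(n)).copy();m[:120]=0;m[245:]=0;m[:,:220]=0;m[:,340:]=0
    v,x=np.nonzero(m);P=np.c_[x,v].astype(np.float32);d=cv2.fitLine(P,cv2.DIST_HUBER,0,.01,.01).ravel()
    print(n,len(x),"bbox",x.min(),x.max(),v.min(),v.max(),"mean",P.mean(0).round(1),"tilt from vertical deg (+=top right)",np.degrees(np.arctan2(-d[0]*np.sign(d[1]),abs(d[1]))).round(1))
here()
E
python3 fit.py
```

```text
time: 20.45
ee_pos: [0.5616, 0.1081, 0.1006]
tcp_rot: [180.0, -0.1, -140.5]
wrist_force: [0.3, 1.3, 0.2]
opening: 0.0006
grasp_force: 0.0
time: 21.58
ee_pos: [0.5617, 0.1081, 0.1008]
tcp_rot: [179.9, 0.0, -56.1]
wrist_force: [-0.1, -0.0, 0.1]
opening: -0.0002
grasp_force: 0.0
axis px [[272.6, 178.1], [267.8, 186.4]]Traceback (most recent call last):
  File "fit.py", line 13, in <module>
    v,x=np.nonzero(m);P=np.c_[x,v].astype(np.float32);d=cv2.fitLine(P,cv2.DIST_HUBER,0,.01,.01).ravel()
                                                        ~~~~~~~~~~~^^^^^^^^^^^^^^^^^^^^^^^^^^^^
cv2.error: OpenCV(4.12.0) /io/opencv/modules/imgproc/src/linefit.cpp:50: error: (-215:Assertion failed) count > 0 in function 'fitLine2D_wods'
```

Run:
```python
from h import *
a=cv2.imread("pics/w4.png");h=cv2.cvtColor(a,cv2.COLOR_BGR2HSV)
print(h[150,268:276].tolist(),h[160,240].tolist(),h[100,180].tolist(),h[212,272].tolist())
for n in("w1","w3","w4","w6"):
    h=cv2.cvtColor(cv2.imread(f"pics/{n}.png"),cv2.COLOR_BGR2HSV)
    m=((h[...,0]>10)&(h[...,0]<30)&(h[...,1]>140)).astype(np.uint8);z=np.zeros_like(m);z[125:240,240:310]=m[125:240,240:310]
    k,l,s,_=cv2.connectedComponentsWithStats(z)
    keep=[i for i in range(1,k) if s[i,4]>30];P=np.argwhere(np.isin(l,keep))[:,::-1].astype(np.float32)
    if len(P)<20: print(n,len(P));continue
    d=cv2.fitLine(P,cv2.DIST_L2,0,.01,.01).ravel();x,v=P.T
    print(n,len(P),"bbox",x.min(),x.max(),v.min(),v.max(),"tilt",np.degrees(np.arctan2(-d[0]*np.sign(d[1]),abs(d[1]))).round(1))
```

```text
[[21, 130, 173], [21, 130, 173], [21, 130, 173], [21, 129, 172], [21, 127, 166], [21, 134, 147], [19, 138, 120], [19, 153, 100]] [95, 10, 152] [20, 85, 190] [20, 144, 152]
w1 0
w3 218 bbox 268.0 288.0 138.0 218.0 tilt -1.8
w4 220 bbox 268.0 287.0 136.0 218.0 tilt -0.9
w6 234 bbox 265.0 291.0 136.0 217.0 tilt -10.1
```

```bash
python3 -m crank '[{"gripper":0,"travel":[0,0,20],"twist":[0,0,0]},{"gripper":0,"travel":[0,0,20],"twist":[0,0,0]},{"gripper":0,"travel":[0,0,20],"twist":[0,0,0]},{"gripper":0,"travel":[0,-4,0],"twist":[0,0,0]},{"gripper":0,"travel":[0,-4,0],"twist":[0,0,0]},{"gripper":0,"travel":[0,0,0],"twist":[0,0,0]}]'
python3 -c "
from h import *
here()"
python3 -m crank '[{"gripper":0,"travel":[0,-1.5,0],"twist":[0,0,0]},{"gripper":0,"travel":[0,0,0],"twist":[0,0,0]}]'
python3 -m crank '[{"gripper":0,"travel":[0,-1.5,0],"twist":[0,0,0]},{"gripper":0,"travel":[0,0,0],"twist":[0,0,0]}]'
python3 -c "
from h import *
here()"
```

```text
time: 22.38
ee_pos: [0.5684, 0.1124, 0.0419]
tcp_rot: [179.9, -0.0, -56.2]
wrist_force: [-3.5, -2.6, -0.7]
opening: 0.0001
grasp_force: 2.2
t 22.375 a 26.5 b 22.6 z 0.0419 w -236.2 F [-3.5 -2.6 -0.7] q6 -112.6
time: 22.62
ee_pos: [0.5689, 0.1128, 0.0418]
tcp_rot: [179.8, 0.0, -56.2]
wrist_force: [-7.7, -5.1, 1.1]
opening: -0.0002
grasp_force: 4.6
time: 22.88
ee_pos: [0.5693, 0.1131, 0.0416]
tcp_rot: [179.7, 0.0, -56.2]
wrist_force: [-12.6, -8.4, 2.6]
opening: 0.0
grasp_force: 7.1
t 22.875 a 26.6 b 21.6 z 0.0416 w -236.2 F [-12.6  -8.4   2.6] q6 -112.5
```

Rigid against 15 N along the wing's normal (free turning takes 1–2 N), so the nut is at its stop. Back off, lift away and check.

```bash
python3 -m crank '[{"gripper":0,"travel":[0,6,0],"twist":[0,0,0]},{"gripper":0,"travel":[0,5,0],"twist":[0,0,0]},{"gripper":0,"travel":[0,0,-30],"twist":[0,0,0]},{"gripper":0,"travel":[0,0,-30],"twist":[0,0,0]},{"gripper":0,"travel":[0,0,0],"twist":[0,0,0]}]'
python3 - <<'E'
from h import *
here();cv2.imwrite("pics/w7.png",bot.camera("wrist")[:,:,::-1])
def fit(n):
    h=cv2.cvtColor(cv2.imread(f"pics/{n}.png"),cv2.COLOR_BGR2HSV)
    m=((h[...,0]>10)&(h[...,0]<30)&(h[...,1]>115)).astype(np.uint8);z=np.zeros_like(m);z[125:240,240:310]=m[125:240,240:310]
    P=np.argwhere(z)[:,::-1].astype(np.float32);d=cv2.fitLine(P,cv2.DIST_L2,0,.01,.01).ravel()
    print(n,len(P),P.mean(0).round(1),"tilt",np.degrees(np.arctan2(-d[0]*np.sign(d[1]),abs(d[1]))).round(1))
for n in("w4","w6","w7"): fit(n)
E
python3 -m crank '[{"gripper":0,"travel":[-40,40,-50],"twist":[0,0,0]},{"gripper":0,"travel":[-40,40,-50],"twist":[0,0,0]},{"gripper":0,"travel":[-40,40,-30],"twist":[0,0,0]},{"gripper":0,"travel":[-40,40,0],"twist":[0,0,0]},{"gripper":0,"travel":[0,0,0],"twist":[0,0,0]},{"gripper":0,"travel":[0,0,0],"twist":[0,0,0]}]'
python3 - <<'E'
from h import *
for n,(r0,r1,c0,c1) in(("scene",(165,265,190,385)),("side",(150,290,240,440))):
    i=bot.camera(n)[:,:,::-1].copy();cv2.imwrite(f"pics/{n}9.png",i);o=cv2.imread(f"pics/{n}0.png")
    # board/bystander shift: template match of patches
    P={"scene":{"foot":(185,245,320,372),"rail":(172,200,228,300),"salt":(182,222,265,292),"mug":(230,290,212,270),"honey":(255,302,314,352),"mason":(175,250,402,452)},
       "side":{"salt":(170,210,344,368),"rail":(170,285,340,436),"honey":(190,235,226,262),"mug":(145,198,264,316),"mason":(215,315,240,300)}}[n]
    for k,(a,b,c,d) in P.items():
        R=cv2.matchTemplate(i[a-12:b+12,c-12:d+12],o[a:b,c:d],cv2.TM_CCOEFF_NORMED);_,v,_,l=cv2.minMaxLoc(R);print(n,k,round(v,2),l[0]-12,l[1]-12)
    # brass bounding box before/after
    for nm,q in(("before",o),("after",i)):
        h=cv2.cvtColor(q,cv2.COLOR_BGR2HSV);w=(195,225,330,360) if n=="scene" else (212,240,300,344)
        s=h[w[0]:w[1],w[2]:w[3]];m=(s[...,0]>12)&(s[...,0]<26)&(s[...,1]>150);v,x=np.nonzero(m)
        if len(x):print(n,nm,len(x),"x",x.min()+w[2],x.max()+w[2],"y",v.min()+w[0],v.max()+w[0],"mean",(x.mean()+w[2]).round(1),(v.mean()+w[0]).round(1))
c=bot.calibration
for z in(8.7,7.1,0):print(z,[proj(c(k),[[.602,.103,.028+(z+14)/1000]])[0].round(1).tolist() for k in("scene","side")])
E
```

```text
time: 23.5
ee_pos: [0.5638, 0.1085, 0.1049]
tcp_rot: [-179.7, -0.1, -56.1]
wrist_force: [-0.3, 0.5, 1.0]
opening: 0.0001
grasp_force: 0.0
t 23.5 a 25.9 b 28.6 z 0.1049 w -236.1 F [-0.3  0.5  1. ] q6 -113.0
w4 882 [274.2 177.2] tilt -1.3
w6 892 [277.5 175.6] tilt -10.7
w7 841 [281.6 175.7] tilt -10.4
time: 24.3
ee_pos: [0.3608, 0.1479, 0.2132]
tcp_rot: [-180.0, -0.0, -56.1]
wrist_force: [-0.0, -0.3, 0.5]
opening: -0.0001
grasp_force: 0.0
scene foot 0.89 -1 0
scene rail 0.98 -1 0
scene salt 0.97 -1 0
scene mug 1.0 0 0
scene honey 1.0 0 0
scene mason 1.0 0 0
side salt 0.99 1 0
side rail 0.99 1 0
side honey 1.0 0 0
side mug 1.0 0 0
side mason 1.0 0 0
side before 291 x 305 337 y 218 234 mean 321.1 225.2
side after 163 x 315 331 y 215 238 mean 322.5 229.0
8.7 [[343.4, 210.6], [321.1, 226.1]]
7.1 [[343.3, 211.2], [321.1, 226.8]]
0 [[343.3, 213.6], [321.2, 229.9]]
```

The nut turned no further under the push (tilt -10.7° before, -10.4° after). The side view puts it about 9 mm lower than at the start, and the board and bystanders moved at most about a pixel. Handing in.

```bash
python3 -c "
from workcell import bot
print(bot.job_done())"
```

```text
the job is handed in; nothing more can be done
None
```

I turned the wing nut down to its hard stop and handed the job in at about 24 s of the 61 s; no verdict came back. It stayed put under a final 15 N push, the board shifted only 1–2 mm, and the jars, mug and salt shaker showed no movement of their own.

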